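# Kit the capacitors by size

### The arm

A 6-joint arm with a two-finger parallel gripper is mounted at the origin on the work surface. World frame = base frame: x ahead of the robot, y to its left, z up, the work surface at z = 0. Lengths are in m, angles in rad, forces in N, time in s.
With the tool pointing down it reaches from about 0.35 to 0.975 m from the base axis. Payload 4.9 kg.
Tool frame: the origin (TCP) lies at the very end of the fingers, on their centre line; the grasp point (between the pads) lies 19 mm behind it; x points along the fingers, y is the direction in which the jaws open and shut, and the axes are right-handed (so a half turn about x gives the same grasp; the last joint's range is limited). The gripper opens to 85 mm and grips with 20 to 120 N. Pads are 22 mm wide; open, the fingers measure 114 mm over their backs; the gripper's body (76 mm by 85 mm) begins 54 mm behind the grasp point. The pads swing forward as they close: fully open they stand 13 mm farther back than shut.
Start: joints at [-1.359, 0.053, 1.613, -0, 1.476, -0.119], TCP at [0.203, -0.591, 0.231] pointing down, gripper open.
Joint ranges: [-3.01, 3.01], [-1.01, 2.22], [0.06, 2.58], [-1.02, 4.17], [0.09, 2.62], [-3.14, 3.14]. Speed limits (rad/s): [2.57, 2.57, 3.14, 3.14, 3.14, 3.14].

### API

Orientations are given as a rotation vector (axis times angle).
In Python, from station import ctrl, get_image, calibration, finish_job, search_frame, cut_out, mark_of gives the robot as it stands. The module is installed in compiled form; this text tells all that it offers.
- The arm moves only by the tool arm_command, never from a script. Its argument "plan" is a list that holds one entry, the list of rows, each a list of 7 numbers: the shift along the tool's x, y, z in m, then the turn, a rotation vector about the tool's x, y, z in degrees, then the finger opening in m, from 0 to 0.0854. A call has 1 to 20 rows; each row shifts and turns the pose as measured when the row begins, along the tool's axes as they then stand; what a row does not reach is not made up. A row lasts 1/12 s, in which the tool goes at most 41.7 mm and 7.16 degrees, less where a joint would pass 70% of its speed; a pose out of reach is approached as far as the arm can. A call with a gripper value outside its range is refused whole. The fingers move at their own pace and stop on an object; "squeeze" is the grip in N (left out, the last holds). Time passes only in rows, so rows that do not move let the fingers close. It gives the time, the measured TCP pose, the force and the opening at its end, in the units of the state.
- ctrl.get_obs(): the state, without advancing time (a new reading comes with each control period).
- get_image(name): name is "scene" or "top"; returns the picture (480x640x3 uint8, red, green, blue); there is no depth.
- calibration(name): a dict with "fx", "fy", "cx", "cy" (pixels), "cam_to_world" (4x4, takes a point from camera to world coordinates). Camera axes: x right, y down, z forward; pixel columns grow to the right and rows downward; lengths in m; the calibration is good to about 2 mm. A picture is of the moment at which its call begins. calibration takes no time and is no camera call.
- finish_job(): hands the job in, once; it reports no verdict.
Trained networks look in the newest picture that a camera, given by its name, has taken for a name from the list of things; names that differ only in an ending like _2 or _b are one class to them, and where a whole thing is asked for, a point or a joint stands for the part that bears it (a point fixed in the world has none). Each returns a list of dicts, best first, with "conf" (0 to 1); they miss things now and then, are a little off and sometimes report something else, mostly with a low value. They report only what shows in the picture. A call takes as long as a camera call. They do not tell look-alikes from the thing itself.
- search_frame(camera, thing): "at" ([x, y, z] in m, in the coordinates of the camera as it stood for that picture, good to about 4 mm: the middle of the surface that is visible of it).
- cut_out(camera, thing): "mask" (480x640 bool, what is visible of it).
- mark_of(camera, thing): "at" ([x, y, z] in m, in the coordinates of the camera as it stood for that picture, good to about 4 mm: a listed point, or the origin of a listed thing).
The state is a dict: "t": time; "q": joint angles; "dq": joint speeds; "effort": joint torques, N m; "tool_pos": TCP position; "tool_rot": TCP orientation; "contact_force": force on the tool from outside, world axes, zero at the start; "wrist_torque": the same for the moment, N m; "opening": finger opening in m.
Only numpy, scipy, OpenCV 4.12 (cv2) and the standard library are available. Lean on these libraries where they do the work, as an engineer would, in place of code of your own. Each camera call takes 0.05 s, during which the arm holds its last target. There are 200 camera calls.

### The job

Kit the four round black capacitors for the repair: stand each one upright, terminals up, in the aluminium dish of its own size rank, the smallest in the smallest dish, the next bigger in the next bigger dish, and so on to the biggest in the biggest dish. Set them down inside the dishes, do not drop them, and leave the heat sink and the transformer where they are.

Things in the scene. Friction and masses are not known exactly. Their poses are not given: they have to be found in the camera images.
- cap_small_center (a point): centre (half-way up, 24 mm above its underside) of a loose capacitor, the smallest of the four: an upright black round can with a bare aluminium top edge, 20 mm in diameter and 48 mm high, with two steel terminals standing 5 mm above its top. Stands, terminals up, on the flat blue bench mat, whose upper face is 3 mm above the bench (z = 0.003); z axis along the can, upwards.
- dish_small_floor (a point): middle of the inner floor of a fixed round open aluminium dish, the smallest of the four dishes: outer diameter 48 mm, inner diameter 42 mm, rim 12 mm above the mat, floor 3 mm above the mat (this point, 6 mm above the bench). z up. It does not move when touched.
- cap_medium_center (a point): centre (half-way up, 28 mm above its underside) of a loose capacitor, second smallest: an upright black round can with a bare aluminium top edge, 33 mm in diameter and 56 mm high, with two steel terminals standing 5 mm above its top. Stands, terminals up, on the flat blue bench mat, whose upper face is 3 mm above the bench (z = 0.003); z axis along the can, upwards.
- dish_medium_floor (a point): middle of the inner floor of a fixed round open aluminium dish, second smallest: outer diameter 61 mm, inner diameter 55 mm, rim 12 mm above the mat, floor 3 mm above the mat (this point, 6 mm above the bench). z up. It does not move when touched.
- cap_large_center (a point): centre (half-way up, 32 mm above its underside) of a loose capacitor, second biggest: an upright black round can with a bare aluminium top edge, 46 mm in diameter and 64 mm high, with two steel terminals standing 5 mm above its top. Stands, terminals up, on the flat blue bench mat, whose upper face is 3 mm above the bench (z = 0.003); z axis along the can, upwards.
- dish_large_floor (a point): middle of the inner floor of a fixed round open aluminium dish, second biggest: outer diameter 74 mm, inner diameter 68 mm, rim 12 mm above the mat, floor 3 mm above the mat (this point, 6 mm above the bench). z up. It does not move when touched.
- cap_biggest_center (a point): centre (half-way up, 36 mm above its underside) of a loose capacitor, the biggest of the four: an upright black round can with a bare aluminium top edge, 60 mm in diameter and 72 mm high, with two steel terminals standing 5 mm above its top. Stands, terminals up, on the flat blue bench mat, whose upper face is 3 mm above the bench (z = 0.003); z axis along the can, upwards.
- dish_biggest_floor (a point): middle of the inner floor of a fixed round open aluminium dish, the biggest of the four dishes: outer diameter 88 mm, inner diameter 82 mm, rim 12 mm above the mat, floor 3 mm above the mat (this point, 6 mm above the bench). z up. It does not move when touched.
- heat_sink_center (a point): centre of a loose aluminium heat sink with upright fins, 56 x 40 mm and 30 mm high (15 mm above its underside); a bystander standing on the mat
- transformer_center (a point): centre of a loose small transformer, dark steel core with a white and copper winding, 50 x 40 mm and 42 mm high (21 mm above its underside); a bystander standing on the mat
Things that resemble listed ones, but are neither listed nor needed, are in the scene too. Leave any blue look-alike of the part that bears dish_large_floor alone.

How it is judged:
At the end, for the whole second after the job is handed in: Each capacitor stands upright (within 0.15 rad) on the floor of the dish of its own size rank, its axis within 12.5 mm of the dish's centre and its height within 5 mm of resting on the floor, released and at rest; the heat sink and the transformer are within 20 mm of where they were (horizontal distance between cap_small_center and dish_small_floor below 0.0125 m and z of cap_small_center in the frame of dish_small_floor between 0.019 and 0.029 m and angle between each of cap_small_center, cap_medium_center, cap_large_center, cap_biggest_center's own z axis and vertical below 0.15 rad and linear speed of each of cap_small, cap_medium, cap_large, cap_biggest below 0.02 m/s and horizontal distance between cap_medium_center and dish_medium_floor below 0.0125 m and z of cap_medium_center in the frame of dish_medium_floor between 0.023 and 0.033 m and horizontal distance between cap_large_center and dish_large_floor below 0.0125 m and z of cap_large_center in the frame of dish_large_floor between 0.027 and 0.037 m and horizontal distance between cap_biggest_center and dish_biggest_floor below 0.0125 m and z of cap_biggest_center in the frame of dish_biggest_floor between 0.031 and 0.041 m and distance of each of heat_sink_center, transformer_center from where it was at the start of the episode below 0.02 m); the robot touches nothing.
It fails at once if a capacitor is dropped or thrown (it moves faster than 0.6 m/s while the fingers are not touching it) ((linear speed of cap_small above 0.6 m/s and contact force between the fingers and cap_small below 0.05 N) or (linear speed of cap_medium above 0.6 m/s and contact force between the fingers and cap_medium below 0.05 N) or (linear speed of cap_large above 0.6 m/s and contact force between the fingers and cap_large below 0.05 N) or (linear speed of cap_biggest above 0.6 m/s and contact force between the fingers and cap_biggest below 0.05 N)).
It fails at once if the heat sink or the transformer is shifted by more than 20 mm (distance of any of heat_sink_center, transformer_center from where it was at the start of the episode above 0.02 m).
It also fails if it takes over 96 s, if anything falls off the work surface, if the arm or the gripper's body presses on something with over 40 N, if the wrist force passes 120 N, or if a joint passes its speed limit or range.

## Working session

There is one attempt and no reset: what is moved stays moved. The work goes in short steps, Python scripts to look and compute and a tool call to move; the robot and the scene stay as the last step left them, time stands still between calls to the robot, and variables do not carry over. Pictures are saved under pics/ and viewed, about 12 in all and at most 16, crops included, and the job is handed in when it is done.

Besides the shell and the picture viewer there is one more tool, called after "Request:" by a JSON object that holds its "api" and its "payload". arm_command: Moves the arm, as the interface text tells. Its arguments: {"type":"object","properties":{"plan":{"type":"array","items":{"type":"array","items":{"type":"array","items":{"type":"number"}}}},"squeeze":{"type":"number"}},"required":["plan"]}

```bash
mkdir -p pics
cat > h.py <<'E'
import numpy as np, cv2
from station import *
def w(cam,p):
    T=np.array(calibration(cam)["cam_to_world"]); return (T@np.r_[p,1])[:3]
def ray(cam,u,v,z):
    c=calibration(cam); T=np.array(c["cam_to_world"])
    d=T[:3,:3]@np.array([(u-c["cx"])/c["fx"],(v-c["cy"])/c["fy"],1]); o=T[:3,3]
    return o+d*(z-o[2])/d[2]
def pix(cam,p):
    c=calibration(cam); q=np.linalg.inv(np.array(c["cam_to_world"]))@np.r_[p,1]
    return np.array([c["fx"]*q[0]/q[2]+c["cx"],c["fy"]*q[1]/q[2]+c["cy"]])
def snap(cam,f,crop=None,s=1):
    im=get_image(cam)
    o=im if crop is None else im[crop[1]:crop[3],crop[0]:crop[2]]
    cv2.imwrite("pics/"+f,cv2.resize(o[:,:,::-1],None,fx=s,fy=s,interpolation=cv2.INTER_CUBIC)); return im
E
python3 - <<'E'
from h import *
snap("top","t0.png"); snap("scene","s0.png")
for k in ["cap","dish"]:
  for s in ["small","medium","large","biggest"]:
    n=f"{k}_{s}_"+("center" if k=="cap" else "floor")
    for c in ["top","scene"]:
      print(n,c,[(np.round(w(c,d["at"]),3).tolist(),round(d["conf"],2)) for d in mark_of(c,n)])
for n in ["heat_sink_center","transformer_center"]:
  print(n,[(np.round(w("top",d["at"]),3).tolist(),round(d["conf"],2)) for d in mark_of("top",n)])
o=ctrl.get_obs();print(o)
print(calibration("top"))
E
```

```text
cap_small_center top [([0.651, 0.076, 0.029], 0.53)]
cap_small_center scene [([0.648, 0.072, 0.031], 0.74)]
cap_medium_center top [([0.607, 0.302, 0.033], 0.59)]
cap_medium_center scene [([0.6, 0.293, 0.032], 0.75)]
cap_large_center top [([0.475, 0.08, 0.038], 0.81), ([0.387, 0.254, 0.042], 0.22)]
cap_large_center scene [([0.477, 0.076, 0.033], 0.62), ([0.648, 0.071, 0.027], 0.47), ([0.636, -0.301, 0.014], 0.38)]
cap_biggest_center top []
cap_biggest_center scene [([0.388, 0.253, 0.042], 0.59)]
dish_small_floor top [([0.39, -0.252, 0.006], 0.57), ([0.637, -0.301, 0.019], 0.38)]
dish_small_floor scene [([0.388, -0.254, 0.008], 0.66)]
dish_medium_floor top [([0.51, -0.416, 0.003], 0.66)]
dish_medium_floor scene [([0.509, -0.413, 0.005], 0.85)]
dish_large_floor top [([0.572, -0.006, 0.004], 0.75), ([0.447, -0.072, 0.002], 0.71)]
dish_large_floor scene [([0.444, -0.071, 0.006], 0.87), ([0.567, -0.007, 0.006], 0.57)]
dish_biggest_floor top [([0.698, -0.098, 0.007], 0.85), ([0.446, -0.072, 0.003], 0.49)]
dish_biggest_floor scene [([0.699, -0.105, 0.006], 0.58), ([0.444, -0.072, 0.006], 0.4
[... 409 characters left out ...]
.57911903e-05,
        4.72105185e-04,  1.17493872e-05]), 'tool_pos': array([ 0.20299573, -0.59109345,  0.23131251]), 'tool_rot': array([ 2.04225946,  0.34088765, -2.04221293]), 'contact_force': array([ 0.06952176,  0.78900932, -0.47007579]), 'wrist_torque': array([0.00963792, 0.00710364, 0.00343678]), 'opening': 0.08570950008156786}
{'fx': 529.5118650945789, 'fy': 529.5118650945789, 'cx': 326.07560546118975, 'cy': 233.26794857515424, 'cam_to_world': array([[-0.02759701, -0.99718688,  0.06969032,  0.4403487 ],
       [-0.99953899,  0.02841045,  0.01070797, -0.00215022],
       [-0.01265778, -0.06936268, -0.9975112 ,  1.31222163],
       [ 0.        ,  0.        ,  0.        ,  1.        ]])}
```

View pics/t0.png

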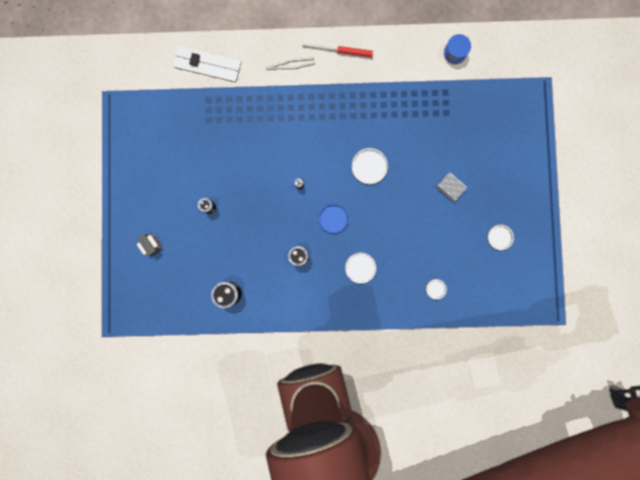

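View pics/s0.png

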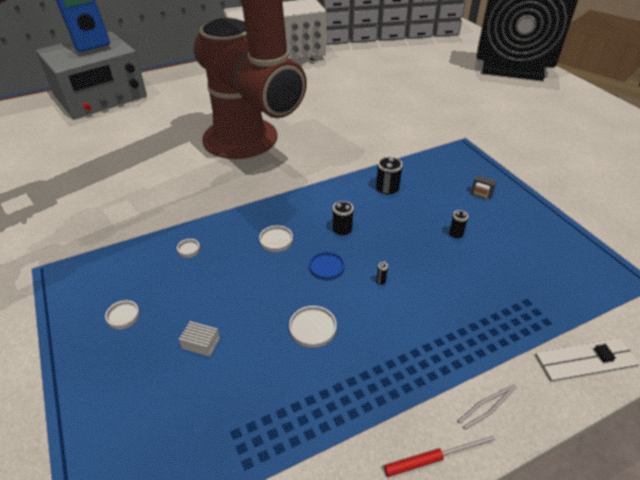

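The top view shows caps (small to biggest) at pixels (299,184), (206,205), (298,257) and (226,295). The aluminium dishes are at (436,289), (501,237), (361,268) and (370,167). The blue look-alike is at (333,219). I'll refine these with a silhouette match.

```bash
cat > loc.py <<'E'
from h import *
G={"cap_small":(.65,.074,.010,.003,.051),"cap_medium":(.604,.298,.0165,.003,.059),"cap_large":(.476,.078,.023,.003,.067),"cap_biggest":(.388,.253,.03,.003,.075),
"dish_small":(.389,-.253,.024,.003,.015),"dish_medium":(.51,-.415,.0305,.003,.015),"dish_large":(.446,-.072,.037,.003,.015),"dish_biggest":(.698,-.101,.044,.003,.015)}
def hull(cam,x,y,r,z0,z1):
    a=np.linspace(0,2*np.pi,40)
    P=np.array([pix(cam,[x+r*np.cos(t),y+r*np.sin(t),z]) for t in a for z in(z0,z1)])
    return cv2.convexHull(P.astype(np.float32))
def cen(h):
    m=cv2.moments(h); return np.array([m["m10"],m["m01"]])/m["m00"]
def fit(cam,n,mask,g):
    x,y,r,z0,z1=g; c=np.argwhere(mask).mean(0)[::-1]
    for _ in range(4):
        d=c-cen(hull(cam,x,y,r,z0,z1)); zc=(z0+z1)/2; p=pix(cam,[x,y,zc])+d
        x,y=ray(cam,*p,zc)[:2]
    return x,y,mask.sum()/cv2.contourArea(hull(cam,x,y,r,z0,z1))
def find(cam,n,g):
    nm=n+("_center" if n[0]=="c" else "_floor"); b=None
    for d in cut_out(cam,nm):
        f=fit(cam,n,d["mask"],g)
        if np.hypot(f[0]-g[0],f[1]-g[1])<.03: return f
if __name__=="__main__":
    import sys
    for c in("top","scene"): get_image(c)
    for n,g in G.items():
        if len(sys.argv)>1 and n not in sys.argv: continue
        print(n,[np.round(f,4).tolist() if f else None for f in(find(c,n,g) for c in("top","scene"))])
E
python3 loc.py; python3 -c "
from scipy.spatial.transform import Rotation as R;import numpy as np
print(R.from_rotvec([2.04225946,0.34088765,-2.04221293]).as_matrix().round(3))"
```

```text
cap_small [None, [0.6507, 0.0738, 1.035]]
cap_medium [[0.6055, 0.2994, 0.9854], [0.6018, 0.299, 0.9284]]
cap_large [[0.4759, 0.079, 0.8378], [0.4741, 0.0779, 0.9665]]
cap_biggest [[0.3895, 0.2524, 0.9284], [0.388, 0.2526, 0.9462]]
dish_small [[0.3874, -0.253, 0.9804], [0.3845, -0.2533, 0.9565]]
dish_medium [[0.5102, -0.4153, 1.0293], [0.5061, -0.4162, 0.974]]
dish_large [[0.445, -0.0698, 0.9518], [0.4417, -0.0703, 0.9496]]
dish_biggest [[0.6954, -0.1004, 0.96], [0.6932, -0.1021, 1.0037]]
[[ 0.     0.325 -0.946]
 [-0.    -0.946 -0.325]
 [-1.     0.    -0.   ]]
```

Create go.py:
```python
# usage: go.py x y z -> tool-frame shift to target (mm) and tilt correction (deg) to start orientation
import sys
from h import *
from scipy.spatial.transform import Rotation as R
R0=R.from_rotvec([2.04225946,0.34088765,-2.04221293])
o=ctrl.get_obs(); r=R.from_rotvec(o["tool_rot"])
t=np.array(sys.argv[1:4],float)
print("t",round(o["t"],2),"pos",o["tool_pos"].round(4),"q",o["q"].round(2),"open",round(o["opening"],4))
d=r.inv().apply(t-o["tool_pos"]); print("shift mm",(d*1e3).round(1),"rows",np.linalg.norm(d)/.0417,"turn deg",np.degrees((r.inv()*R0).as_rotvec()).round(2))
```

```text
(no output)
```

Request:
{"api": "arm_command", "payload": {"plan": [[[0.003,-0.0242,-0.032,0,0,0,0.085],[0.003,-0.0242,-0.032,0,0,0,0.085],[0.003,-0.0242,-0.032,0,0,0,0.085],[0.003,-0.0242,-0.032,0,0,0,0.085],[0.003,-0.0242,-0.032,0,0,0,0.085],[0.003,-0.0242,-0.032,0,0,0,0.085],[0.003,-0.0242,-0.032,0,0,0,0.085],[0.003,-0.0242,-0.032,0,0,0,0.085],[0.003,-0.0242,-0.032,0,0,0,0.085],[0.003,-0.0242,-0.032,0,0,0,0.085],[0.003,-0.0242,-0.032,0,0,0,0.085],[0.003,-0.0242,-0.032,0,0,0,0.085],[0.003,-0.0242,-0.032,0,0,0,0.085],[0.003,-0.0242,-0.032,0,0,0,0.085],[0.003,-0.0242,-0.032,0,0,0,0.085],[0.003,-0.0242,-0.032,0,0,0,0.085],[0.003,-0.0242,-0.032,0,0,0,0.085],[0.003,-0.0242,-0.032,0,0,0,0.085],[0.003,-0.0242,-0.032,0,0,0,0.085],[0,0,0,0,0,0,0.085]]], "squeeze": 40}}

```text
t: 3.57
tool_pos: [0.6449, 0.0608, 0.173]
tool_rot: [2.052, 0.322, -2.034]
contact_force: [-0.9, -0.5, 0.1]
opening: 0.085
```

```bash
python3 go.py .650 .074 .12
```

```text
t 3.57 pos [0.6449 0.0608 0.173 ] q [-0.02  0.14  1.62 -0.01  1.37  1.23] open 0.085
shift mm [ 52.9 -11.5  -8.7] rows 1.3153302195169296 turn deg [-0.49 -0.4  -0.61]
```

Request:
{"api": "arm_command", "payload": {"plan": [[[0.02,-0.0115,-0.009,-0.5,-0.4,-0.6,0.085],[0.03,0,0,0,0,0,0.085],[0.0,0,0,0,0,0,0.085],[0.03,0,0,0,0,0,0.085],[0.03,0,0,0,0,0,0.085],[0.02,0,0,0,0,0,0.085],[0.01,0,0,0,0,0,0.085],[0,0,0,0,0,0,0.085]]]}}

```text
t: 4.23
tool_pos: [0.656, 0.077, 0.0362]
tool_rot: [2.048, 0.343, -2.029]
contact_force: [-0.5, 1.2, 0.8]
opening: 0.0852
```

```bash
python3 go.py .650 .074 .017; python3 -c "
from h import *
snap('scene','s1.png',(300,160,460,300),4)"
```

```text
t 4.23 pos [0.656  0.077  0.0362] q [ 0.    0.31  1.66 -0.    1.16  1.24] open 0.0852
shift mm [19.2  0.8  6.8] rows 0.4884046012050113 turn deg [ 0.29 -0.5  -0.21]
```

View pics/s1.png

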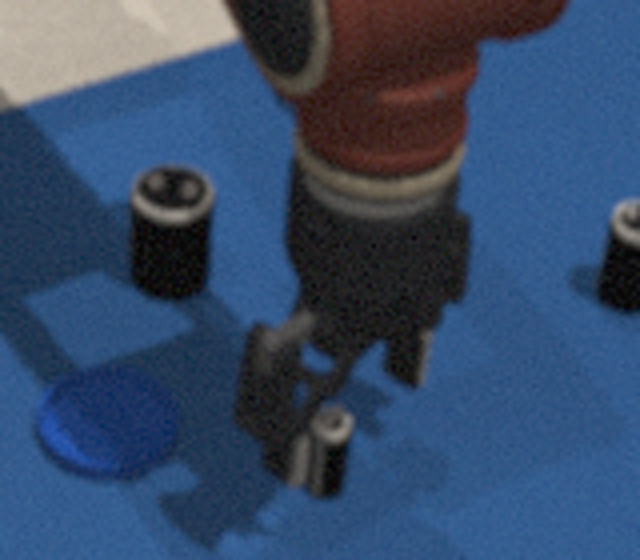

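Run:
```python
from h import *
from scipy.spatial.transform import Rotation as R
o=ctrl.get_obs(); r=R.from_rotvec(o["tool_rot"]).as_matrix(); p=o["tool_pos"]
f=lambda q:((pix("scene",q)-[300,160])*4).round()
print("tcp",f(p))
for s in(1,-1):
  for x in(-.013,-.035): print(s,x,f(p+r@[x,s*.043,0]))
print("cap top",f([.65,.074,.051]),"bottom",f([.65,.074,.003]))
```

```text
tcp [340. 444.]
1 -0.013 [285. 472.]
1 -0.035 [288. 440.]
-1 -0.013 [396. 382.]
-1 -0.035 [400. 350.]
cap top [330. 418.] bottom [322. 483.]
```

The cap sits between the fingertips (285,472) and (396,382), as projected. I'll correct the offset, go down and close.

Request:
{"api": "arm_command", "payload": {"plan": [[[0,0.001,0.007,0.3,-0.5,-0.2,0.085],[0.0,0,0,0,0,0,0.085],[0.01,0,0,0,0,0,0.085],[0.009,0,0,0,0,0,0.085],[0,0,0,0,0,0,0.085],[0,0,0,0,0,0,0.0],[0,0,0,0,0,0,0],[0,0,0,0,0,0,0],[0,0,0,0,0,0,0],[0,0,0,0,0,0,0],[0,0,0,0,0,0,0],[0,0,0,0,0,0,0],[0,0,0,0,0,0,0],[0,0,0,0,0,0,0],[0,0,0,0,0,0,0],[0,0,0,0,0,0,0]]], "squeeze": 40}}

```text
t: 5.62
tool_pos: [0.6556, 0.0728, 0.0263]
tool_rot: [2.057, 0.337, -2.027]
contact_force: [-0.5, 0.6, -0.8]
opening: 0.0183
```

```bash
python3 go.py .650 .074 .017
```

```text
t 5.62 pos [0.6556 0.0728 0.0263] q [-0.    0.32  1.67 -0.    1.13  1.24] open 0.0183
shift mm [ 9.3 -3.   5.1] rows 0.26305255726820326 turn deg [-0.08 -0.78 -0.28]
```

Request:
{"api": "arm_command", "payload": {"plan": [[[0,0,0,0,0,0,0.05],[0,0,0,0,0,0,0.05],[0,0,0,0,0,0,0.05],[0,0,0,0,0,0,0.05],[0.006,-0.002,0.005,0,-0.5,-0.3,0.05],[0.006,-0.002,0.005,0,-0.5,0,0.05],[0,0,0,0,0,0,0.05]]]}}

```text
t: 6.2
tool_pos: [0.6444, 0.0734, 0.0137]
tool_rot: [2.038, 0.339, -2.048]
contact_force: [-0.5, -0.3, 0.1]
opening: 0.0501
```

```bash
python3 go.py .650 .074 .017
```

```text
t 6.2 pos [0.6444 0.0734 0.0137] q [-0.    0.33  1.69 -0.    1.13  1.24] open 0.0501
shift mm [-3.3  1.2 -5.5] rows 0.15661711834208064 turn deg [-0.09  0.27  0.04]
```

Request:
{"api": "arm_command", "payload": {"plan": [[[-0.004,0.001,-0.005,0,0,0,0.05],[0,0,0,0,0,0,0.05],[0,0,0,0,0,0,0.0],[0,0,0,0,0,0,0],[0,0,0,0,0,0,0],[0,0,0,0,0,0,0],[0,0,0,0,0,0,0],[0,0,0,0,0,0,0],[0,0,0,0,0,0,0],[0,0,0,0,0,0,0]]]}}

```text
t: 7.03
tool_pos: [0.6496, 0.0742, 0.0175]
tool_rot: [2.037, 0.339, -2.049]
contact_force: [0.7, -0.4, -0.8]
opening: 0.0187
```

```bash
python3 go.py .650 .074 .017
```

```text
t 7.03 pos [0.6496 0.0742 0.0175] q [ 0.    0.33  1.68 -0.    1.14  1.24] open 0.0187
shift mm [ 0.5  0.3 -0.3] rows 0.015863707466192145 turn deg [-0.08  0.32  0.05]
```

Request:
{"api": "arm_command", "payload": {"plan": [[[-0.01,0,0,0,0,0,0],[-0.02,0,0,0,0,0,0],[-0.03,0,0,0,0,0,0],[-0.03,0.005,0.008,0,0,0,0],[-0.015,0.0112,0.0178,0,0,0,0],[0,0.0186,0.0297,0,0,0,0],[0,0.0186,0.0297,0,0,0,0],[0,0.0186,0.0297,0,0,0,0],[0,0.0186,0.0297,0,0,0,0],[0,0.0186,0.0297,0,0,0,0],[0,0.0186,0.0297,0,0,0,0],[0,0.0186,0.0297,0,0,0,0],[0,0.0186,0.0297,0,0,0,0],[0,0.0186,0.0297,0,0,0,0],[0,0.0186,0.0297,0,0,0,0],[0,0.0125,0.02,0,0,0,0],[0,0.006,0.01,0,0,0,0],[0,0,0,0,0,0,0],[0,0,0,0,0,0,0]]]}}

```text
t: 8.62
tool_pos: [0.3798, -0.2634, 0.1454]
tool_rot: [2.046, 0.327, -2.024]
contact_force: [-0.4, 0.8, -0.7]
opening: 0.0186
```

```bash
python3 go.py .386 -.253 .05
```

```text
t 8.62 pos [ 0.3798 -0.2634  0.1454] q [-0.77 -0.3   2.08 -0.    1.34  0.47] open 0.0186
shift mm [95.3 -9.3 -8.5] rows 2.306217418564644 turn deg [ 0.12 -0.46 -0.92]
```

Request:
{"api": "arm_command", "payload": {"plan": [[[0.01,-0.005,-0.005,0,-0.4,-0.9,0],[0.02,-0.004,-0.004,0,0,0,0],[0.025,0,0,0,0,0,0],[0.02,0,0,0,0,0,0],[0.012,0,0,0,0,0,0],[0.006,0,0,0,0,0,0],[0,0,0,0,0,0,0],[0,0,0,0,0,0,0]]]}}

```text
t: 9.28
tool_pos: [0.3922, -0.2436, 0.048]
tool_rot: [2.039, 0.357, -2.034]
contact_force: [-0.4, 0.1, -0.1]
opening: 0.0187
```

```bash
python3 go.py .386 -.253 .021
```

```text
t 9.28 pos [ 0.3922 -0.2436  0.048 ] q [-0.72 -0.15  2.13  0.    1.16  0.51] open 0.0187
shift mm [27.   6.8  9.1] rows 0.7015153106627202 turn deg [ 0.71 -0.18  0.21]
```

Request:
{"api": "arm_command", "payload": {"plan": [[[0,0.0065,0.0085,0.5,0,0,0],[0,0,0,0,0,0,0],[0.005,0,0,0,0,0,0],[0,0,0,0,0,0,0],[0,0,0,0,0,0,0]]]}}

```text
t: 9.7
tool_pos: [0.3884, -0.2548, 0.0461]
tool_rot: [2.046, 0.344, -2.033]
contact_force: [-0.8, 0.7, -0.4]
opening: 0.0186
```

```bash
python3 go.py .386 -.253 .021; python3 -c "
from h import *
snap('scene','s2.png',(130,190,270,290),5)
print((pix('scene',[.386,-.253,.006])-[130,190])*5,(pix('scene',[.386,-.253,.033])-[130,190])*5)"
```

```text
t 9.7 pos [ 0.3884 -0.2548  0.0461] q [-0.74 -0.15  2.13  0.01  1.15  0.49] open 0.0186
shift mm [25.1 -2.6  1.8] rows 0.6058451586235041 turn deg [ 0.21 -0.36 -0.1 ]
[293.69125442 294.49958917] [282.15715119 249.61975915]
```

View pics/s2.png

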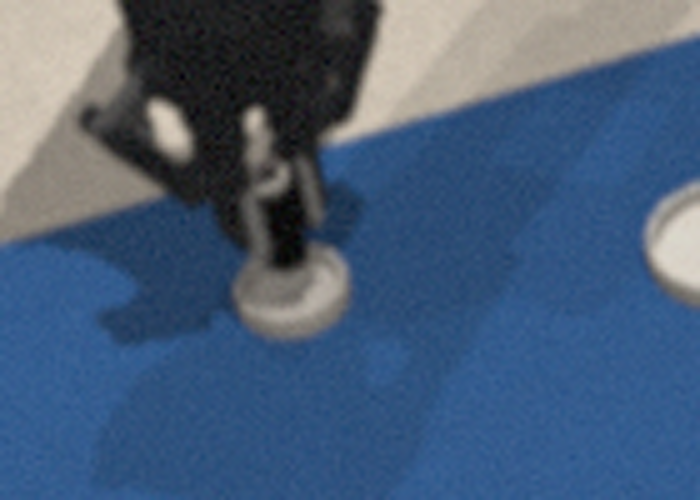

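The cap's base at (287,262) is over the dish centre, so I'm lowering it.

Request:
{"api": "arm_command", "payload": {"plan": [[[0.006,-0.002,0.001,0,0,0,0],[0.006,0,0,0,0,0,0],[0.004,0,0,0,0,0,0],[0,0,0,0,0,0,0],[0,0,0,0,0,0,0]]]}}

```text
t: 10.17
tool_pos: [0.3866, -0.2531, 0.0285]
tool_rot: [2.047, 0.343, -2.033]
contact_force: [-0.2, -0.4, 0.5]
opening: 0.0186
```

```bash
python3 go.py .386 -.253 .021
```

```text
t 10.17 pos [ 0.3866 -0.2531  0.0285] q [-0.74 -0.12  2.15  0.01  1.11  0.49] open 0.0186
shift mm [ 7.5 -0.3  0.6] rows 0.18035847539470032 turn deg [ 0.19 -0.36 -0.11]
```

Request:
{"api": "arm_command", "payload": {"plan": [[[0.004,0,0,0,0,0,0],[0.002,0,0,0,0,0,0],[0,0,0,0,0,0,0],[0.001,0,0,0,0,0,0],[0,0,0,0,0,0,0]]]}}

```text
t: 10.58
tool_pos: [0.3865, -0.2528, 0.0204]
tool_rot: [2.046, 0.344, -2.034]
contact_force: [1.0, -0.1, -0.1]
opening: 0.0188
```

Request:
{"api": "arm_command", "payload": {"plan": [[[0.001,0,0,0,0,0,0],[0,0,0,0,0,0,0],[0,0,0,0,0,0,0]]]}}

```text
t: 10.83
tool_pos: [0.3873, -0.2534, 0.0206]
tool_rot: [2.047, 0.343, -2.032]
contact_force: [0.0, 0.3, -0.3]
opening: 0.0188
```

Request:
{"api": "arm_command", "payload": {"plan": [[[0,0,0,0,0,0,0.022],[0,0,0,0,0,0,0.024],[0,0,0,0,0,0,0.04],[0,0,0,0,0,0,0.055],[0,0,0,0,0,0,0.055],[0,0,0,0,0,0,0.055],[0,0,0,0,0,0,0.055],[-0.005,0,0,0,0,0,0.055],[-0.02,0,0,0,0,0,0.055],[-0.03,0,0,0,0,0,0.055],[-0.03,0,0,0,0,0,0.055],[-0.02,0,0,0,0,0,0.08],[0,0,0,0,0,0,0.08]]]}}

```text
t: 11.92
tool_pos: [0.3847, -0.2518, 0.1288]
tool_rot: [2.045, 0.348, -2.038]
contact_force: [0.4, -1.2, -0.1]
opening: 0.077
```

```bash
python3 go.py .604 .299 .1; sed -i 's/.65,.074,.010,.003,.051/.386,-.253,.010,.006,.054/' loc.py; python3 loc.py cap_small;  python3 -c "
from h import *
snap('scene','s3.png',(130,190,270,290),4)"
```

```text
t 11.92 pos [ 0.3847 -0.2518  0.1288] q [-0.74 -0.27  2.09  0.01  1.33  0.49] open 0.077
shift mm [  31.6 -448.3 -387.7] rows 14.234568162180208 turn deg [ 0.2  -0.23  0.16]
cap_small [[0.393, -0.2496, 0.6859], [0.3889, -0.252, 0.971]]
```

View pics/s3.png

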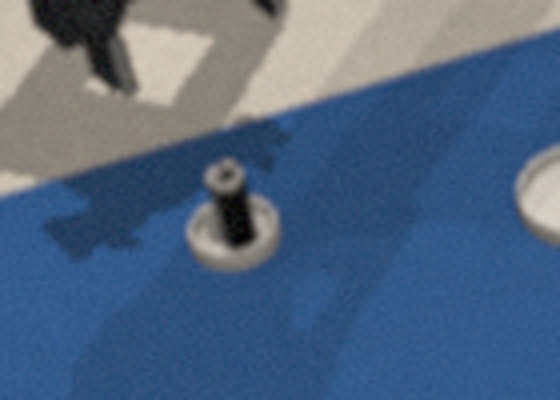

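Small cap stands in its dish at (230,205), about 4 mm off centre. Next is the medium cap.

Request:
{"api": "arm_command", "payload": {"plan": [[[0,-0.015,-0.013,0,0,0,0.085],[0,-0.028,-0.0242,0,0,0,0.085],[0,-0.028,-0.0242,0,0,0,0.085],[0,-0.028,-0.0242,0,0,0,0.085],[0,-0.028,-0.0242,0,0,0,0.085],[0,-0.028,-0.0242,0,0,0,0.085],[0,-0.028,-0.0242,0,0,0,0.085],[0,-0.028,-0.0242,0,0,0,0.085],[0,-0.028,-0.0242,0,0,0,0.085],[0,-0.028,-0.0242,0,0,0,0.085],[0,-0.028,-0.0242,0,0,0,0.085],[0,-0.028,-0.0242,0,0,0,0.085],[0,-0.028,-0.0242,0,0,0,0.085],[0,-0.028,-0.0242,0,0,0,0.085],[0,-0.028,-0.0242,0,0,0,0.085],[0,-0.022,-0.019,0,0,0,0.085],[0,-0.01,-0.009,0,0,0,0.085],[0,0,0,0,0,0,0.085],[0,0,0,0,0,0,0.085]]]}}

```text
t: 13.75
tool_pos: [0.5862, 0.3169, 0.0835]
tool_rot: [1.986, 0.362, -2.116]
contact_force: [-0.3, -0.5, 0.8]
opening: 0.085
```

```bash
python3 go.py .604 .299 .1
```

```text
t 13.75 pos [0.5862 0.3169 0.0835] q [0.37 0.3  1.59 0.03 1.31 1.6 ] open 0.085
shift mm [-17.8  22.1 -10. ] rows 0.7218823614030656 turn deg [-0.11  3.32  1.78]
```

Request:
{"api": "arm_command", "payload": {"plan": [[[-0.008,0.012,-0.005,0,2.5,1.3,0.085],[0,0.006,-0.003,0,0.8,0.5,0.085],[0,0,0,0,0,0,0.085],[0,0,0,0,0,0,0.085]]]}}

```text
t: 14.08
tool_pos: [0.5965, 0.2977, 0.0848]
tool_rot: [2.034, 0.333, -2.052]
contact_force: [0.8, -0.2, 0.3]
opening: 0.0848
```

```bash
python3 go.py .604 .299 .023
```

```text
t 14.08 pos [0.5965 0.2977 0.0848] q [ 0.35  0.28  1.61 -0.    1.26  1.6 ] open 0.0848
shift mm [61.7  1.  -8.1] rows 1.4928200989315985 turn deg [-0.23  0.55 -0.12]
```

Request:
{"api": "arm_command", "payload": {"plan": [[[0.008,0.001,-0.008,-0.2,0.5,0,0.085],[0.016,0,0,0,0,0,0.085],[0.018,0,0,0,0,0,0.085],[0.008,0,0,0,0,0,0.085],[0,0,0,0,0,0,0.085],[0,0,0,0,0,0,0.085]]]}}

```text
t: 14.58
tool_pos: [0.6058, 0.297, 0.0309]
tool_rot: [2.044, 0.336, -2.045]
contact_force: [0.5, 0.4, 0.4]
opening: 0.085
```

```bash
python3 go.py .604 .299 .022
```

```text
t 14.58 pos [0.6058 0.297  0.0309] q [ 0.35  0.35  1.62 -0.    1.17  1.59] open 0.085
shift mm [ 8.9 -2.5  1.1] rows 0.22288471167542526 turn deg [-0.22  0.04 -0.04]
```

Request:
{"api": "arm_command", "payload": {"plan": [[[0.006,-0.002,0.001,0,0,0,0.085],[0.002,0,0,0,0,0,0.085],[0,0,0,0,0,0,0.085],[0,0,0,0,0,0,0.085],[0,0,0,0,0,0,0.0],[0,0,0,0,0,0,0],[0,0,0,0,0,0,0],[0,0,0,0,0,0,0],[0,0,0,0,0,0,0],[0,0,0,0,0,0,0],[0,0,0,0,0,0,0],[0,0,0,0,0,0,0]]]}}

```text
t: 15.58
tool_pos: [0.6066, 0.3, 0.0265]
tool_rot: [2.051, 0.338, -2.038]
contact_force: [-0.1, 0.2, -0.8]
opening: 0.032
```

```bash
python3 go.py .604 .299 .022
```

```text
t 15.58 pos [0.6066 0.3    0.0265] q [ 0.35  0.36  1.62 -0.    1.15  1.59] open 0.032
shift mm [4.5 0.1 2.8] rows 0.12738755135221505 turn deg [-0.2  -0.34 -0.02]
```

Request:
{"api": "arm_command", "payload": {"plan": [[[-0.01,0,0,0,0,0,0],[-0.02,0,0,0,0,0,0],[-0.03,0,0,0,0,0,0],[-0.03,0,0,0,0,0,0],[-0.02,0.01,0.005,0,0,0,0],[-0.01,0.02,0.01,0,0,0,0],[0,0.03,0.015,0,0,0,0],[0,0.03,0.015,0,0,0,0],[0,0.03,0.015,0,0,0,0],[0,0.03,0.015,0,0,0,0],[0,0.03,0.015,0,0,0,0],[0,0.03,0.015,0,0,0,0],[0,0.03,0.015,0,0,0,0],[0,0.03,0.015,0,0,0,0],[0,0.03,0.015,0,0,0,0],[0,0.03,0.015,0,0,0,0]]]}}

```text
t: 16.92
tool_pos: [0.555, -0.0748, 0.1625]
tool_rot: [2.052, 0.349, -2.021]
contact_force: [-0.1, -0.4, -1.3]
opening: 0.0317
```

```bash
python3 go.py .508 -.416 .15
```

```text
t 16.92 pos [ 0.555  -0.0748  0.1625] q [-0.27 -0.06  1.84  0.01  1.35  0.96] open 0.0317
shift mm [ 11.2 305.9 158.3] rows 8.265515247784768 turn deg [ 0.54 -0.85 -0.19]
```

Request:
{"api": "arm_command", "payload": {"plan": [[[0,0.03,0.0155,0,-0.3,0,0],[0,0.03,0.0155,0,-0.3,0,0],[0,0.03,0.0155,0,0,0,0],[0,0.03,0.0155,0,0,0,0],[0,0.03,0.0155,0,0,0,0],[0,0.03,0.0155,0,0,0,0],[0,0.03,0.0155,0,0,0,0],[0,0.03,0.0155,0,0,0,0],[0,0.025,0.013,0,0,0,0],[0,0.015,0.008,0,0,0,0],[0,0,0,0,0,0,0],[0,0,0,0,0,0,0]]]}}

```text
t: 17.92
tool_pos: [0.5044, -0.4098, 0.1726]
tool_rot: [2.049, 0.33, -2.027]
contact_force: [0.0, 0.7, -1.0]
opening: 0.0319
```

```bash
python3 go.py .508 -.416 .06
```

```text
t 17.92 pos [ 0.5044 -0.4098  0.1726] q [-0.8   0.14  1.62  0.    1.37  0.44] open 0.0319
shift mm [112.7   5.7  -0.4] rows 2.706410937621453 turn deg [ 0.02 -0.52 -0.67]
```

Request:
{"api": "arm_command", "payload": {"plan": [[[0.01,0.005,0,0,-0.5,-0.5,0],[0.02,0,0,0,0,0,0],[0.025,0,0,0,0,0,0],[0.025,0,0,0,0,0,0],[0.02,0,0,0,0,0,0],[0.01,0,0,0,0,0,0],[0,0,0,0,0,0,0],[0,0,0,0,0,0,0]]]}}

```text
t: 18.58
tool_pos: [0.5107, -0.4087, 0.065]
tool_rot: [2.041, 0.341, -2.03]
contact_force: [-0.9, -0.0, 0.2]
opening: 0.0318
```

```bash
python3 go.py .508 -.416 .0295
```

```text
t 18.58 pos [ 0.5107 -0.4087  0.065 ] q [-0.79  0.26  1.67  0.    1.2   0.44] open 0.0318
shift mm [35.5  5.7  5.1] rows 0.8703942548532578 turn deg [ 0.42 -0.26 -0.39]
```

Request:
{"api": "arm_command", "payload": {"plan": [[[0.002,0.006,0.005,0.2,0,0,0],[0.008,0,0,0,0,0,0],[0.008,0,0,0,0,0,0],[0.004,0,0,0,0,0,0],[0,0,0,0,0,0,0],[0,0,0,0,0,0,0]]]}}

```text
t: 19.08
tool_pos: [0.5108, -0.419, 0.0471]
tool_rot: [2.045, 0.33, -2.023]
contact_force: [-0.5, 0.4, -1.2]
opening: 0.0315
```

```bash
python3 go.py .508 -.416 .0295
```

```text
t 19.08 pos [ 0.5108 -0.419   0.0471] q [-0.8   0.29  1.67  0.    1.17  0.44] open 0.0315
shift mm [17.6 -4.   1.8] rows 0.4340010303979266 turn deg [ 0.24 -0.48 -0.86]
```

Request:
{"api": "arm_command", "payload": {"plan": [[[0.005,-0.003,0.002,0,-0.4,-0.7,0],[0.006,0,0,0,0,0,0],[0.002,0,0,0,0,0,0],[0,0,0,0,0,0,0],[0,0,0,0,0,0,0]]]}}

```text
t: 19.5
tool_pos: [0.5079, -0.4169, 0.0331]
tool_rot: [2.041, 0.343, -2.038]
contact_force: [-0.1, 0.1, -0.7]
opening: 0.032
```

```bash
python3 go.py .508 -.416 .0295;  python3 -c "
from h import *
snap('scene','s4.png',(60,240,200,340),4)"
```

```text
t 19.5 pos [ 0.5079 -0.4169  0.0331] q [-0.8   0.31  1.67  0.    1.16  0.44] open 0.032
shift mm [ 3.6 -0.8 -0.4] rows 0.08986235436209784 turn deg [ 0.23 -0.06 -0.11]
```

View pics/s4.png

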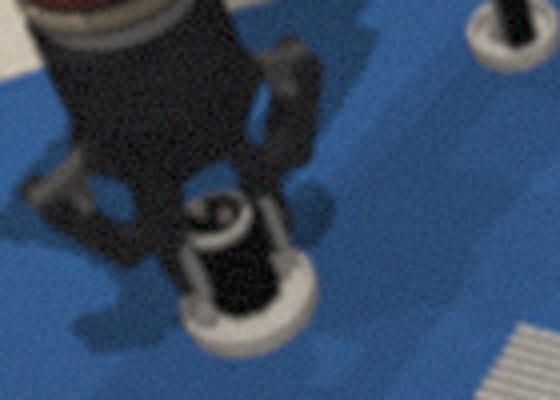

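The cap is inside the rim, base near (245,310). I'll lower the last 3–4 mm and release.

Request:
{"api": "arm_command", "payload": {"plan": [[[0.003,0,0,0,0,0,0],[0.001,0,0,0,0,0,0],[0,0,0,0,0,0,0],[0,0,0,0,0,0,0]]]}}

```text
t: 19.88
tool_pos: [0.5082, -0.4172, 0.0294]
tool_rot: [2.041, 0.342, -2.037]
contact_force: [-0.2, 0.6, -1.2]
opening: 0.0315
```

Request:
{"api": "arm_command", "payload": {"plan": [[[0.001,0,0,0,0,0,0],[0,0,0,0,0,0,0.034],[0,0,0,0,0,0,0.036],[0,0,0,0,0,0,0.05],[0,0,0,0,0,0,0.07],[0,0,0,0,0,0,0.07],[0,0,0,0,0,0,0.07],[0,0,0,0,0,0,0.07],[-0.005,0,0,0,0,0,0.07],[-0.02,0,0,0,0,0,0.07],[-0.03,0,0,0,0,0,0.07],[-0.03,0,0,0,0,0,0.085],[-0.02,0,0,0,0,0,0.085],[0,0,0,0,0,0,0.085]]]}}

```text
t: 21.05
tool_pos: [0.5069, -0.4159, 0.137]
tool_rot: [2.04, 0.346, -2.041]
contact_force: [0.4, -1.0, 0.8]
opening: 0.0847
```

```bash
python3 go.py .475 .0785 .13; sed -i 's/.604,.298,.0165,.003,.059/.508,-.416,.0165,.006,.062/' loc.py; python3 loc.py cap_medium
```

```text
t 21.05 pos [ 0.5069 -0.4159  0.137 ] q [-0.8   0.2   1.62  0.    1.33  0.44] open 0.0847
shift mm [   7.7 -477.4 -132.4] rows 11.881175224983677 turn deg [0.24 0.04 0.09]
cap_medium [[0.516, -0.4088, 0.1478], [0.5036, -0.4179, 0.8913]]
```

Request:
{"api": "arm_command", "payload": {"plan": [[[0,-0.015,-0.004,0,0,0,0.085],[0,-0.033,-0.009,0,0,0,0.085],[0,-0.033,-0.009,0,0,0,0.085],[0,-0.033,-0.009,0,0,0,0.085],[0,-0.033,-0.009,0,0,0,0.085],[0,-0.033,-0.009,0,0,0,0.085],[0,-0.033,-0.009,0,0,0,0.085],[0,-0.033,-0.009,0,0,0,0.085],[0,-0.033,-0.009,0,0,0,0.085],[0,-0.033,-0.009,0,0,0,0.085],[0,-0.033,-0.009,0,0,0,0.085],[0,-0.033,-0.009,0,0,0,0.085],[0,-0.033,-0.009,0,0,0,0.085],[0,-0.033,-0.009,0,0,0,0.085],[0,-0.02,-0.006,0,0,0,0.085],[0,-0.01,-0.003,0,0,0,0.085],[0,0,0,0,0,0,0.085],[0,0,0,0,0,0,0.085]]]}}

```text
t: 22.75
tool_pos: [0.4459, 0.1054, 0.1002]
tool_rot: [1.992, 0.387, -2.126]
contact_force: [0.8, -0.4, 0.1]
opening: 0.0848
```

```bash
python3 go.py .475 .0785 .1
```

```text
t 22.75 pos [0.4459 0.1054 0.1002] q [ 0.05 -0.19  2.07  0.04  1.33  1.28] open 0.0848
shift mm [ -2.6  34.8 -18.8] rows 0.9506866826810138 turn deg [-0.04  3.21  2.98]
```

Request:
{"api": "arm_command", "payload": {"plan": [[[-0.005,0.015,-0.008,0,2,2,0.085],[0,0.015,-0.008,0,1,1,0.085],[0,0,0,0,0,0,0.085],[0,0,0,0,0,0,0.085]]]}}

```text
t: 23.08
tool_pos: [0.4695, 0.0782, 0.0991]
tool_rot: [2.033, 0.335, -2.053]
contact_force: [-0.2, 1.1, 0.0]
opening: 0.0851
```

```bash
python3 go.py .475 .0785 .028
```

```text
t 23.08 pos [0.4695 0.0782 0.0991] q [ 0.01 -0.18  2.07 -0.    1.27  1.26] open 0.0851
shift mm [71.   1.4 -6. ] rows 1.7095405026375106 turn deg [-0.18  0.57 -0.03]
```

Request:
{"api": "arm_command", "payload": {"plan": [[[0.006,0.001,-0.006,0,0.5,0,0.085],[0.018,0,0,0,0,0,0.085],[0.022,0,0,0,0,0,0.085],[0.012,0,0,0,0,0,0.085],[0.004,0,0,0,0,0,0.085],[0,0,0,0,0,0,0.085],[0,0,0,0,0,0,0.085]]]}}

```text
t: 23.67
tool_pos: [0.4773, 0.077, 0.0329]
tool_rot: [2.048, 0.334, -2.05]
contact_force: [0.6, -0.6, 0.6]
opening: 0.085
```

```bash
python3 go.py .475 .0785 .028
```

```text
t 23.67 pos [0.4773 0.077  0.0329] q [ 0.   -0.07  2.09  0.    1.12  1.25] open 0.085
shift mm [ 4.9 -2.2  1.7] rows 0.13397284343386745 turn deg [-0.57  0.03  0.12]
```

Request:
{"api": "arm_command", "payload": {"plan": [[[0.004,-0.002,0.002,-0.3,0,0,0.085],[0,0,0,0,0,0,0.085],[0,0,0,0,0,0,0.0],[0,0,0,0,0,0,0],[0,0,0,0,0,0,0],[0,0,0,0,0,0,0],[0,0,0,0,0,0,0],[0,0,0,0,0,0,0],[0,0,0,0,0,0,0],[0,0,0,0,0,0,0]]], "squeeze": 50}}

```text
t: 24.5
tool_pos: [0.4774, 0.0787, 0.0324]
tool_rot: [2.052, 0.339, -2.038]
contact_force: [-1.0, -0.7, -1.7]
opening: 0.0444
```

```bash
python3 go.py .4435 -.070 .13
```

```text
t 24.5 pos [0.4774 0.0787 0.0324] q [ 0.01 -0.07  2.09  0.    1.11  1.25] open 0.0444
shift mm [-98.1 129.9  79.2] rows 4.341174266075674 turn deg [-0.23 -0.37  0.01]
```

Request:
{"api": "arm_command", "payload": {"plan": [[[-0.008,0,0,0,0,0,0],[-0.016,0,0,0,0,0,0],[-0.024,0,0,0,0,0,0],[-0.02,0.005,0.003,0,0,0,0],[-0.01,0.014,0.009,0,0,0,0],[0,0.02,0.012,0,0,0,0],[0,0.024,0.015,0,0,0,0],[0,0.024,0.015,0,0,0,0],[0,0.014,0.008,0,0,0,0],[0,0.007,0.004,0,0,0,0],[0,0,0,0,0,0,0],[0,0,0,0,0,0,0]]]}}

```text
t: 25.5
tool_pos: [0.4476, -0.0494, 0.1188]
tool_rot: [2.051, 0.34, -2.034]
contact_force: [-0.1, 0.1, -1.6]
opening: 0.0447
```

```bash
python3 go.py .4435 -.070 .0354
```

```text
t 25.5 pos [ 0.4476 -0.0494  0.1188] q [-0.28 -0.29  2.12  0.    1.31  0.96] open 0.0447
shift mm [83.3 18.  11.2] rows 2.06202852785937 turn deg [-0.05 -0.44 -0.1 ]
```

Request:
{"api": "arm_command", "payload": {"plan": [[[0.005,0.01,0.006,0,-0.4,0,0],[0.016,0.006,0.005,0,0,0,0],[0.02,0,0,0,0,0,0],[0.012,0,0,0,0,0,0],[0.004,0,0,0,0,0,0],[0,0,0,0,0,0,0],[0,0,0,0,0,0,0]]]}}

```text
t: 26.08
tool_pos: [0.4433, -0.0669, 0.0591]
tool_rot: [2.037, 0.346, -2.038]
contact_force: [0.1, 0.8, -0.9]
opening: 0.0446
```

```bash
python3 go.py .4435 -.070 .0354
```

```text
t 26.08 pos [ 0.4433 -0.0669  0.0591] q [-0.32 -0.21  2.16 -0.    1.19  0.92] open 0.0446
shift mm [23.7  2.9  0.8] rows 0.5730190365160285 turn deg [ 0.42  0.03 -0.09]
```

Request:
{"api": "arm_command", "payload": {"plan": [[[0.004,0.002,0,0,0,0,0],[0.007,0,0,0,0,0,0],[0.005,0,0,0,0,0,0],[0.002,0,0,0,0,0,0],[0,0,0,0,0,0,0],[0,0,0,0,0,0,0]]]}}

```text
t: 26.58
tool_pos: [0.4461, -0.0691, 0.0418]
tool_rot: [2.039, 0.346, -2.032]
contact_force: [-0.3, -0.7, -0.9]
opening: 0.0445
```

```bash
python3 go.py .4435 -.070 .0354;  python3 -c "
from h import *
snap('scene','s5.png',(220,160,360,290),4)"
```

```text
t 26.58 pos [ 0.4461 -0.0691  0.0418] q [-0.32 -0.17  2.17 -0.    1.14  0.91] open 0.0445
shift mm [ 6.4 -0.1  2.8] rows 0.16693564169985756 turn deg [ 0.53 -0.16 -0.24]
```

View pics/s5.png

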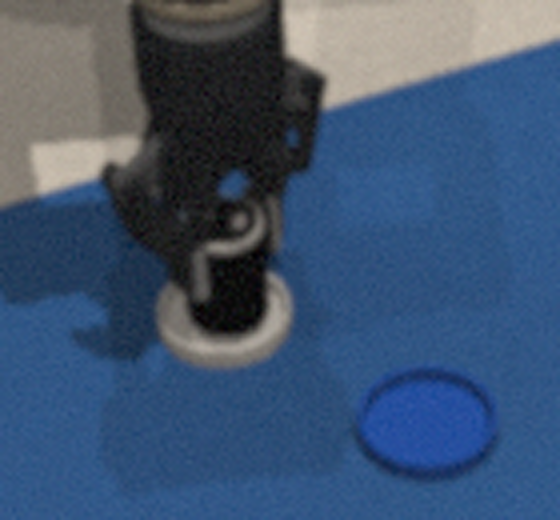

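The large cap is centred in its dish (base near (230,325)) and close to the floor. Lowering the rest.

Request:
{"api": "arm_command", "payload": {"plan": [[[0.003,0,0.002,0,0,0,0],[0.003,0,0,0,0,0,0],[0,0,0,0,0,0,0],[0,0,0,0,0,0,0]]]}}

```text
t: 26.97
tool_pos: [0.4445, -0.07, 0.0359]
tool_rot: [2.04, 0.345, -2.03]
contact_force: [0.9, 0.5, -1.0]
opening: 0.0447
```

Request:
{"api": "arm_command", "payload": {"plan": [[[0.001,0,0,0,0,0,0],[0,0,0,0,0,0,0],[0,0,0,0,0,0,0.047],[0,0,0,0,0,0,0.05],[0,0,0,0,0,0,0.07],[0,0,0,0,0,0,0.08],[0,0,0,0,0,0,0.08],[0,0,0,0,0,0,0.08],[0,0,0,0,0,0,0.08],[-0.005,0,0,0,0,0,0.08],[-0.02,0,0,0,0,0,0.08],[-0.03,0,0,0,0,0,0.08],[-0.03,0,0,0,0,0,0.085],[-0.03,0,0,0,0,0,0.085],[-0.01,0,0,0,0,0,0.085],[0,0,0,0,0,0,0.085]]]}}

```text
t: 28.3
tool_pos: [0.4426, -0.0692, 0.1657]
tool_rot: [2.038, 0.346, -2.034]
contact_force: [0.3, 0.1, -0.2]
opening: 0.0854
```

```bash
python3 go.py .389 .2525 .15; sed -i 's/.476,.078,.023,.003,.067/.4435,-.07,.023,.006,.070/' loc.py; python3 loc.py cap_large cap_biggest
```

```text
t 28.3 pos [ 0.4426 -0.0692  0.1657] q [-0.32 -0.35  2.08 -0.    1.4   0.91] open 0.0854
shift mm [  14.7 -321.2  -56.7] rows 7.829009165308335 turn deg [ 0.52 -0.09 -0.19]
cap_large [None, [0.4397, -0.0694, 0.9786]]
cap_biggest [[0.3902, 0.2507, 0.9099], [0.3874, 0.2534, 0.9344]]
```

Request:
{"api": "arm_command", "payload": {"plan": [[[0,-0.012,-0.002,0,0,0,0.085],[0,-0.025,-0.0045,0,0,0,0.085],[0,-0.033,-0.006,0,0,0,0.085],[0,-0.033,-0.006,0,0,0,0.085],[0,-0.033,-0.006,0,0,0,0.085],[0,-0.033,-0.006,0,0,0,0.085],[0,-0.033,-0.006,0,0,0,0.085],[0,-0.033,-0.006,0,0,0,0.085],[0,-0.033,-0.006,0,0,0,0.085],[0,-0.018,-0.003,0,0,0,0.085],[0,-0.008,-0.001,0,0,0,0.085],[0,0,0,0,0,0,0.085],[0,0,0,0,0,0,0.085]]]}}

```text
t: 29.68
tool_pos: [0.3758, 0.2457, 0.1463]
tool_rot: [2.006, 0.355, -2.075]
contact_force: [-0.1, 0.3, 0.2]
opening: 0.0848
```

```bash
python3 go.py .389 .2525 .13
```

```text
t 29.68 pos [0.3758 0.2457 0.1463] q [ 0.4  -0.3   2.08  0.01  1.39  1.63] open 0.0848
shift mm [ 15.9  -1.9 -15.3] rows 0.5302220950879136 turn deg [0.43 1.81 0.68]
```

Request:
{"api": "arm_command", "payload": {"plan": [[[0.01,-0.002,-0.014,0.3,1.6,0.6,0.085],[0.005,0,-0.002,0,0,0,0.085],[0,0,0,0,0,0,0.085],[0,0,0,0,0,0,0.085]]]}}

```text
t: 30.02
tool_pos: [0.3885, 0.251, 0.1284]
tool_rot: [2.033, 0.34, -2.05]
contact_force: [0.1, 0.8, 0.2]
opening: 0.0848
```

```bash
python3 go.py .389 .2525 .034
```

```text
t 30.02 pos [0.3885 0.251  0.1284] q [ 0.41 -0.26  2.08  0.    1.33  1.65] open 0.0848
shift mm [94.4 -1.2 -1.8] rows 2.264797068143472 turn deg [0.02 0.47 0.02]
```

Request:
{"api": "arm_command", "payload": {"plan": [[[0.008,-0.001,-0.002,0,0.4,0,0.085],[0.012,0,0,0,0,0,0.085],[0.008,0,0,0,0,0,0.085],[0,0,0,0,0,0,0.085],[0,0,0,0,0,0,0.085]]]}}

```text
t: 30.43
tool_pos: [0.3899, 0.2506, 0.0975]
tool_rot: [2.042, 0.338, -2.046]
contact_force: [-0.5, -0.1, -0.7]
opening: 0.085
```

```bash
python3 go.py .389 .2525 .034
```

```text
t 30.43 pos [0.3899 0.2506 0.0975] q [ 0.41 -0.22  2.1   0.    1.26  1.65] open 0.085
shift mm [63.5 -2.1  0.1] rows 1.5239039332760707 turn deg [-0.18  0.12  0.03]
```

Request:
{"api": "arm_command", "payload": {"plan": [[[0.006,-0.002,0,0,0,0,0.085],[0.012,0,0,0,0,0,0.085],[0.015,0,0,0,0,0,0.085],[0.012,0,0,0,0,0,0.085],[0.006,0,0,0,0,0,0.085],[0,0,0,0,0,0,0.085],[0,0,0,0,0,0,0.085]]]}}

```text
t: 31.02
tool_pos: [0.3901, 0.2536, 0.0448]
tool_rot: [2.045, 0.339, -2.044]
contact_force: [0.6, -0.4, 0.3]
opening: 0.0853
```

```bash
python3 go.py .389 .2525 .034;  python3 -c "
from h import *
snap('scene','s6.png',(330,110,470,230),4)"
```

```text
t 31.02 pos [0.3901 0.2536 0.0448] q [ 0.42 -0.14  2.13  0.    1.15  1.66] open 0.0853
shift mm [10.8  0.8  1.4] rows 0.2608585277957457 turn deg [-0.18 -0.05  0.06]
```

View pics/s6.png

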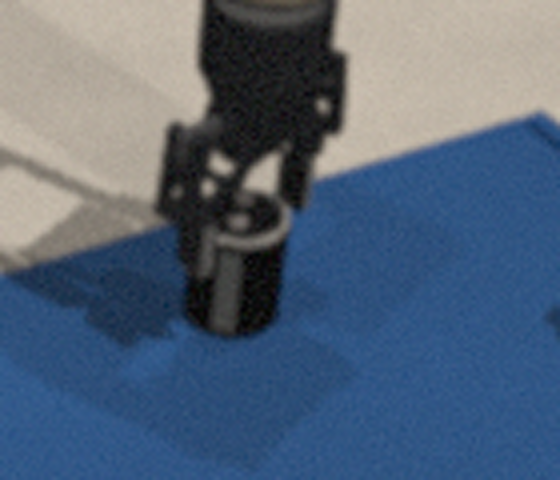

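The fingers straddle the biggest cap cleanly, so I'll lower a little and grip.

Request:
{"api": "arm_command", "payload": {"plan": [[[0.006,0,0.001,0,0,0,0.085],[0.004,0,0,0,0,0,0.085],[0,0,0,0,0,0,0.085],[0,0,0,0,0,0,0.085],[0,0,0,0,0,0,0.0],[0,0,0,0,0,0,0],[0,0,0,0,0,0,0],[0,0,0,0,0,0,0],[0,0,0,0,0,0,0],[0,0,0,0,0,0,0],[0,0,0,0,0,0,0]]], "squeeze": 60}}

```text
t: 31.98
tool_pos: [0.3915, 0.2543, 0.0373]
tool_rot: [2.052, 0.341, -2.038]
contact_force: [0.0, -0.4, 0.5]
opening: 0.0584
```

```bash
python3 go.py .694 -.101 .15
```

```text
t 31.98 pos [0.3915 0.2543 0.0373] q [ 0.42 -0.13  2.13  0.    1.13  1.66] open 0.0584
shift mm [-112.   433.6 -172.8] rows 11.510510981113345 turn deg [-0.17 -0.43  0.07]
```

Request:
{"api": "arm_command", "payload": {"plan": [[[-0.008,0,0,0,0,0,0],[-0.016,0,0,0,0,0,0],[-0.024,0,0,0,0,0,0],[-0.024,0,0,0,0,0,0],[-0.016,0.01,-0.004,0,0,0,0],[-0.008,0.02,-0.008,0,0,0,0],[0,0.028,-0.011,0,0,0,0],[0,0.028,-0.011,0,0,0,0],[0,0.028,-0.011,0,0,0,0],[0,0.028,-0.011,0,0,0,0],[0,0.028,-0.011,0,0,0,0],[0,0.028,-0.011,0,0,0,0],[0,0.028,-0.011,0,0,0,0],[0,0.028,-0.011,0,0,0,0]]]}}

```text
t: 33.15
tool_pos: [0.5671, 0.0401, 0.1381]
tool_rot: [2.038, 0.352, -2.041]
contact_force: [-0.3, 0.2, -2.5]
opening: 0.0586
```

```bash
python3 go.py .694 -.101 .12
```

```text
t 33.15 pos [0.5671 0.0401 0.1381] q [-0.06 -0.    1.83  0.    1.32  1.17] open 0.0586
shift mm [ 17.3 175.3 -72.9] rows 4.571646400464939 turn deg [0.41 0.06 0.24]
```

Request:
{"api": "arm_command", "payload": {"plan": [[[0,0.028,-0.0117,0,0,0,0],[0,0.028,-0.0117,0,0,0,0],[0,0.028,-0.0117,0,0,0,0],[0,0.028,-0.0117,0,0,0,0],[0,0.024,-0.01,0,0,0,0],[0,0.015,-0.006,0,0,0,0],[0,0.006,-0.003,0,0,0,0],[0,0,0,0,0,0,0],[0,0,0,0,0,0,0]]]}}

```text
t: 33.9
tool_pos: [0.6855, -0.0982, 0.1352]
tool_rot: [2.036, 0.348, -2.053]
contact_force: [0.2, 0.5, -1.9]
opening: 0.0586
```

```bash
python3 go.py .694 -.101 .0403
```

```text
t 33.9 pos [ 0.6855 -0.0982  0.1352] q [-0.25  0.28  1.52  0.    1.35  0.99] open 0.0586
shift mm [94.8  6.2 -7.8] rows 2.2869286627177905 turn deg [0.01 0.4  0.45]
```

Request:
{"api": "arm_command", "payload": {"plan": [[[0.006,0.004,-0.006,0,0.4,0.4,0],[0.015,0.002,-0.002,0,0,0,0],[0.02,0,0,0,0,0,0],[0.016,0,0,0,0,0,0],[0.008,0,0,0,0,0,0],[0,0,0,0,0,0,0],[0,0,0,0,0,0,0]]]}}

```text
t: 34.48
tool_pos: [0.6923, -0.0947, 0.0633]
tool_rot: [2.037, 0.351, -2.042]
contact_force: [0.0, 0.4, -1.5]
opening: 0.0586
```

```bash
python3 go.py .694 -.101 .0403
```

```text
t 34.48 pos [ 0.6923 -0.0947  0.0633] q [-0.24  0.37  1.54  0.    1.23  0.99] open 0.0586
shift mm [23.   6.6  0.4] rows 0.5732916457156348 turn deg [0.38 0.12 0.2 ]
```

Request:
{"api": "arm_command", "payload": {"plan": [[[0.002,0.006,0,0,0,0,0],[0.005,0,0,0,0,0,0],[0.005,0,0,0,0,0,0],[0.003,0,0,0,0,0,0],[0,0,0,0,0,0,0],[0,0,0,0,0,0,0]]]}}

```text
t: 34.98
tool_pos: [0.6962, -0.1009, 0.0498]
tool_rot: [2.04, 0.349, -2.037]
contact_force: [-0.3, -0.4, -2.1]
opening: 0.0581
```

```bash
python3 go.py .694 -.101 .0403;  python3 -c "
from h import *
snap('scene','s7.png',(240,230,390,360),4)"
```

```text
t 34.98 pos [ 0.6962 -0.1009  0.0498] q [-0.25  0.39  1.54  0.    1.21  0.98] open 0.0581
shift mm [ 9.5 -0.6  2.1] rows 0.23458220441679725 turn deg [ 0.41 -0.11  0.05]
```

View pics/s7.png

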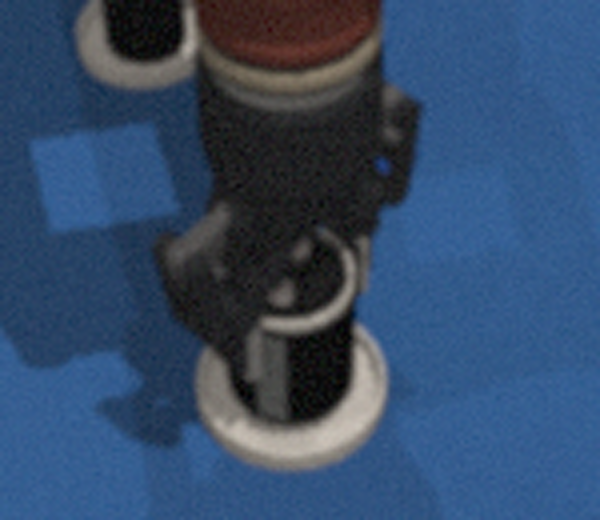

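The biggest cap is over the middle of its dish, base near (290,415). Lowering the last 9 mm.

Request:
{"api": "arm_command", "payload": {"plan": [[[0.004,0,0.002,0,0,0,0],[0.003,0,0,0,0,0,0],[0.001,0,0,0,0,0,0],[0,0,0,0,0,0,0],[0,0,0,0,0,0,0]]]}}

```text
t: 35.45
tool_pos: [0.6945, -0.1017, 0.0419]
tool_rot: [2.041, 0.348, -2.035]
contact_force: [-0.4, -0.2, -2.3]
opening: 0.0588
```

Request:
{"api": "arm_command", "payload": {"plan": [[[0.002,0,0,0,0,0,0],[0,0,0,0,0,0,0],[0,0,0,0,0,0,0]]]}}

```text
t: 35.7
tool_pos: [0.6952, -0.1019, 0.0407]
tool_rot: [2.043, 0.348, -2.034]
contact_force: [0.6, 0.0, -1.7]
opening: 0.0584
```

Request:
{"api": "arm_command", "payload": {"plan": [[[0.002,0,0,0,0,0,0],[0,0,0,0,0,0,0],[0,0,0,0,0,0,0]]]}}

```text
t: 35.95
tool_pos: [0.696, -0.102, 0.0411]
tool_rot: [2.043, 0.347, -2.032]
contact_force: [-0.6, -0.6, -2.4]
opening: 0.0586
```

Request:
{"api": "arm_command", "payload": {"plan": [[[0.003,0,0,0,0,0,0],[0.001,0,0,0,0,0,0],[0,0,0,0,0,0,0.061],[0,0,0,0,0,0,0.063],[0,0,0,0,0,0,0.07],[0,0,0,0,0,0,0.085],[0,0,0,0,0,0,0.085],[0,0,0,0,0,0,0.085],[0,0,0,0,0,0,0.085],[-0.005,0,0,0,0,0,0.085],[-0.015,0,0,0,0,0,0.085],[-0.025,0,0,0,0,0,0.085],[-0.03,0,0,0,0,0,0.085],[-0.03,0,0,0,0,0,0.085],[-0.03,0,0,0,0,0,0.085],[-0.03,0,0,0,0,0,0.085],[-0.01,0,0,0,0,0,0.085],[0,0,0,0,0,0,0.085]]]}}

```text
t: 37.45
tool_pos: [0.6951, -0.1021, 0.2289]
tool_rot: [2.046, 0.346, -2.029]
contact_force: [0.1, 0.8, -1.1]
opening: 0.0847
```

```bash
sed -i 's/.388,.253,.03,.003,.075/.694,-.101,.03,.006,.078/' loc.py; python3 loc.py
python3 - <<'E'
from h import *
snap("scene","s8.png",(60,170,400,370),2); print(ctrl.get_obs()["tool_pos"])
for n in ["heat_sink_center","transformer_center"]:
  for c in("top","scene"):
    if c=="top": get_image("top")
    print(n,c,[(np.round(w(c,d["at"]),3).tolist(),round(d["conf"],2)) for d in mark_of(c,n)])
E
```

```text
cap_small [[0.3895, -0.2532, 1.1353], [0.3891, -0.2525, 1.0332]]
cap_medium [[0.5062, -0.416, 0.9198], [0.5042, -0.4182, 0.9285]]
cap_large [None, [0.4571, -0.0875, 0.2254]]
cap_biggest [[0.7127, -0.1061, 0.3307], [0.6925, -0.1024, 0.9861]]
dish_small [[0.3856, -0.2513, 0.7454], [0.3902, -0.2554, 0.4997]]
dish_medium [[0.512, -0.4051, 0.4065], [0.5155, -0.4159, 0.5266]]
dish_large [None, [0.4493, -0.0925, 0.2523]]
dish_biggest [None, [0.7077, -0.1068, 0.3715]]
[ 0.69359564 -0.10168173  0.22404893]
heat_sink_center top [([0.635, -0.304, 0.018], 0.9)]
heat_sink_center scene [([0.635, -0.302, 0.017], 0.55)]
transformer_center top [([0.511, 0.449, 0.026], 0.83)]
transformer_center scene [([0.512, 0.448, 0.025], 0.67)]
```

View pics/s8.png

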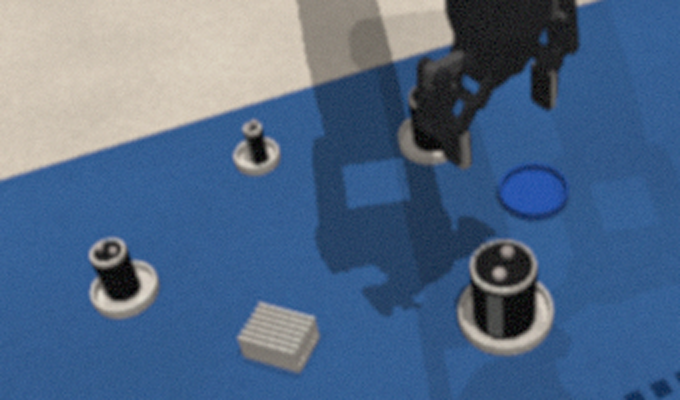

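```bash
python3 -c "
from station import *
print(finish_job())"
```

```text
the job is handed in; nothing more can be done
None
```

All four capacitors are standing upright, terminals up, in the dishes of their own size rank, and I handed the job in at about 38 s. `finish_job()` gives no verdict, so this rests on my own camera checks.

| Capacitor | Distance from dish centre (allowed 12.5 mm) |
|---|---|
| Small | about 4.5 mm |
| Medium | about 3 mm |
| Large | about 2 mm |
| Biggest | about 1 mm |

- **How measured:** these are scene-camera outline fits, comparing each capacitor after placing with its dish before it was filled.
- **Bystanders:** the heat sink and transformer measured within about 2–3 mm of where they started, which is within the networks' accuracy. I never touched the blue look-alike dish.
- **Checks that disagreed:** the last fits of the filled or hidden dishes, of the large capacitor and of the biggest one from the top camera were unreliable, because the arm and the capacitors blocked the view. For the large capacitor I rely on the check right after its release. I confirmed the biggest from the scene camera only.
- **Release of the biggest:** when I let it go, it may still have been about 1 mm above the dish floor. It stands upright in the last picture.

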